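# Snug the adjustable wrench on a stud rectifier and turn it to its witness mark

## Robot

A 6-joint arm with a two-finger parallel gripper is mounted at the origin on the work surface. World frame = base frame: x ahead of the robot, y to its left, z up, the work surface at z = 0. Lengths are in m, angles in rad, forces in N, time in s.
With the tool pointing down it reaches from about 0.35 to 0.975 m from the base axis. Payload 4.9 kg.
Tool frame: the origin (TCP) lies at the very end of the fingers, on their centre line; the grasp point (between the pads) lies manip.grip_point_offset behind it (manip.grip_point_offset is the distance from the TCP to the grasp point, in m); z points along the fingers, y is the line along which they close (so a half turn about z gives the same grasp; the last joint's range is limited). The gripper opens to 85 mm and grips with 20 to 120 N. Pads are 22 mm wide; open, the fingers measure 114 mm over their backs; the gripper's body (76 mm by 85 mm) begins 54 mm behind the grasp point. The pads swing forward as they close: fully open they stand 13 mm farther back than shut.
Start: joints at [1.129, 0.053, 1.613, -0, 1.476, -0.119], TCP at [0.198, 0.593, 0.231] pointing down, gripper open.
Joint ranges: [-3.01, 3.01], [-1.01, 2.22], [0.06, 2.58], [-1.02, 4.17], [0.09, 2.62], [-3.14, 3.14]. Speed limits (rad/s): [2.57, 2.57, 3.14, 3.14, 3.14, 3.14].

## Interface

Orientations are given as a unit quaternion [w, x, y, z].
In Python, from plant import manip gives the robot as it stands.
- The arm moves only by the shell command python3 -m crank 'ROWS' [OPENING]. ROWS is JSON, a list of rows, each an object of numbers: "x", "y", "z": the shift along the tool's x, y, z in cm; "turn": the turn about the tool's z in rad. In form: [{"x": .., "y": .., "z": .., "turn": ..}, ...]. A call has 1 to 5 rows; each row shifts and turns the commanded pose from where the row before left it, along the tool's axes as they then stand; what a row does not reach is not made up. A row lasts 1/10 s, in which the tool goes at most 50 mm and 8.59 degrees, less where a joint would pass 70% of its speed; a pose out of reach is approached as far as the arm can. A call with a gripper value outside its range is refused whole. OPENING is the opening in per cent of the stroke, from 0 (shut) to 100 (fully open), set as the call begins (- or left out, the last holds). The fingers move at their own pace and stop on an object; the grip force is fixed at half the most. Time passes only in rows, so rows that do not move let the fingers close. It gives the time, the measured TCP pose, the force, the opening and the grip force at its end, in the units of the state.
- manip.state(): the state, without advancing time (a new reading comes with each control period).
- manip.grab_frame(name): name is "scene" or "side" or "wrist"; returns (picture, depth): 420x560x3 uint8, red, green, blue; 420x560 float32, m along the optical axis (not along the pixel's ray), 0 where there is no reading.
- manip.camera_model(name): a dict with "mtx" (3x3 intrinsics, pixels), "world_to_cam" (4x4, takes a point from world to camera coordinates). Camera axes: x right, y down, z forward; pixel columns grow to the right and rows downward; lengths in m; the calibration is good to about 2 mm. A picture is of the moment at which its call begins: read the wrist's pose just before it. camera_model takes no time and is no camera call; for the wrist camera it gives the pose at the moment of the call.
- manip.job_done(): hands the job in; it is judged then, once.
The state is a dict: "time": time; "joint_pos": joint angles; "joint_vel": joint speeds; "joint_efforts": joint torques, N m; "tool_pos": TCP position; "tool_rot": TCP orientation; "contact_force": force on the tool from outside, world axes, zero at the start; "ft_torque": the same for the moment, N m; "gripper_width": opening from 0.0 (shut) to 1.0 (fully open); "grasp_force": force on a finger pad.
Only numpy, scipy, OpenCV 4.12 (cv2) and the standard library are available. Lean on these libraries where they do the work, as an engineer would, in place of code of your own. Each camera call takes 0.05 s, during which the arm holds its last target. There are 200 camera calls.

## Task

The adjustable wrench lies around the rectifier's hexagonal base with its jaw too wide. Roll its worm until the jaw is snug on the hexagon, and only then swing the handle clockwise (seen from above) until the red mark on the rectifier lines up with the red line on the heat sink. Leave the wrench lying snug in place; do not bump the lamp, take hold of the rectifier itself or disturb the other things on the bench.

Things in the scene. Friction and masses are not known exactly. Their poses are not given: they have to be found in the camera images.
- jig: Fixed fixture: white base board (x -100 to 100, y -280 to 180, 8 mm thick) and black heat sink, flat top 45 mm above the bench (x -75 to 75, y -120 to 55). Origin: on the bench on the rectifier's vertical axis, z up. A red line on the heat sink runs from the rectifier along +y. The wrench's handle starts along -y, its last 85 mm overhanging the board by 38 mm.
- lamp: LED batten fixed to the jig (same origin and axes): x 7 to 37, y -277 to 173, z 177 to 201 mm, above the wrench, on two 18 mm posts at x 75, y 155 and -260. A gripper pointing straight down cannot reach the worm or handle below it; one whose body leans back towards the jig's -x side by 30 to 45 degrees can. Must not be bumped.
- rectifier (a point): Centre of the top of the stud rectifier's brass hexagon, 59 mm above the bench: 24 mm across flats, 27.7 mm across corners, 14 mm thick; above it a white ceramic body 18 mm in diameter, to 39 mm above the heat sink. It turns with the rectifier; the red mark is on its +y side.
- nut (a joint): Turn of the rectifier, rad. 0: its red mark lines up with the red line on the heat sink. Negative: mark is still anticlockwise of the line (starts near -0.52); clockwise from above increases it. Stiff thread: it turns at about 0.45 N m and stays where it is left.
- wrench: Loose steel adjustable wrench, 221 mm long, 0.5 kg, 12 mm thick, lying flat on the heat sink. Origin: on its underside, midway between the jaws when they are 24 mm apart; x to the mouth, the orange handle along -x (x -205 to -84, 20 mm wide, z 1 to 13), z up. The fixed jaw's face is at y = -12, the moving jaw is on the +y side (starts towards the jig's -x). The throat is at x = -17.
- jaw (a joint): Travel of the moving jaw, m. 0: 34 mm between the jaws; growing closes it, so 0.010 is 24 mm, snug on the hexagon. Moved only by the worm (0.5 mm per rad) and held by it against up to about 40 N.
- jaw_face (a point): Middle of the moving jaw's gripping face; moves with the jaw along the wrench's -y as it closes.
- worm_top (a point): Top of the worm: a knurled roller, 16 mm diameter, lying along the wrench's y (15 mm long), its top 18 mm above the wrench's underside, 5 mm proud of the head. A closed fingertip pressed on it (5 N or more) and stroked along the wrench's +x, towards the hexagon, rolls it and closes the jaw 1 mm per 16 mm of stroke; the other way opens. Once snug it stops and the finger slips.
- handle_mid (a point): A good place to push or hold the handle: on its centre line, 150 mm from the wrench's origin, half way up its thickness, beyond the heat sink's edge.
- spool: Bystander: white plastic bobbin, 52 mm diameter, 46 mm tall; origin at its underside.
- pliers: Bystander: pliers with blue grips, 180 mm long, lying; origin near the pivot.
- toroid: Bystander: copper coil ring, 64 mm diameter, 24 mm tall.
- screwdriver: Bystander: red screwdriver, lying.
- capacitor: Bystander: blue capacitor can on the base board, 35 mm diameter, 45 mm tall.
- spare: Bystander: spare rectifier on the base board, 28 mm diameter, 37 mm tall.

How it is judged:
By the outcome, as a careful person would: the job done as asked, in the order asked, and still so for the second after the job is handed in, with the robot touching nothing.
It also fails if it takes over 58 s, if anything falls off the work surface, if the arm or the gripper's body presses on something with over 40 N, if the wrist force passes 120 N, or if a joint passes its speed limit or range.

## Working session

There is one attempt and no reset: what is moved stays moved. The work goes in short steps, Python scripts to look and compute and a shell command to move; the robot and the scene stay as the last step left them, time stands still between calls to the robot, and variables do not carry over. Pictures are saved under pics/ and viewed, at most 10 in all, crops included, and the job is handed in when it is done.

```bash
ls; mkdir -p pics
python3 - <<'E'
from plant import manip
import cv2,numpy as np
s=manip.state();print(s)
print(manip.grip_point_offset)
for n in("scene","side"):
    p,d=manip.grab_frame(n);cv2.imwrite(f"pics/{n}0.png",p[:,:,::-1]);np.savez(f"pics/{n}0.npz",p=p,d=d,**manip.camera_model(n))
    m=manip.camera_model(n);print(n,m["mtx"].tolist(),np.linalg.inv(m["world_to_cam"]).round(3).tolist())
E
```

```text
pics
{'time': 0.0, 'joint_pos': array([ 1.12904634e+00,  5.33416292e-02,  1.61427377e+00, -1.46791505e-05,
        1.47597957e+00, -1.18999503e-01]), 'joint_vel': array([ 0.0011482 , -0.00010748,  0.00194512,  0.00081113, -0.00029196,
       -0.0001355 ]), 'joint_efforts': array([-8.65181737e-04, -3.93684196e+01, -3.70174563e+01, -2.20606521e-04,
        6.90620931e-03, -1.85398108e-06]), 'tool_pos': array([0.19797612, 0.59217357, 0.23008453]), 'tool_rot': array([-2.70015928e-04,  1.60674957e-01,  9.87006867e-01, -9.64087428e-04]), 'contact_force': array([0.91830908, 0.11415412, 0.73328839]), 'ft_torque': array([ 0.00124349, -0.00509   , -0.0227826 ]), 'grasp_force': 0.0, 'gripper_width': 0.9999921236753017}
0.0187
scene [[383.3437002324418, 0.0, 278.4311397248717], [0.0, 383.3437002324418, 211.9574950186407], [0.0, 0.0, 1.0]] [[-0.438, 0.631, -0.64, 1.132], [0.899, 0.319, -0.3, 0.309], [0.015, -0.707, -0.707, 0.759], [0.0, 0.0, 0.0, 1.0]]
side [[408.67287199017306, 0.0, 281.2391541150183], [0.0, 408.67287199017306, 212.17796230905617], [0.0, 0.0, 1.0]] [[0.766, -0.378, 0.519, -0.144], [-0.642, -0.433, 0.632, -0.763], [-0.014, -0.818, -0.575, 0.784], [0.0, 0.0, 0.0, 1.0]]
```

View pics/scene0.png

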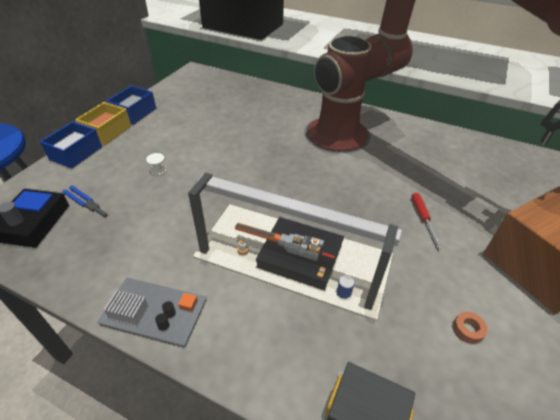

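View pics/side0.png

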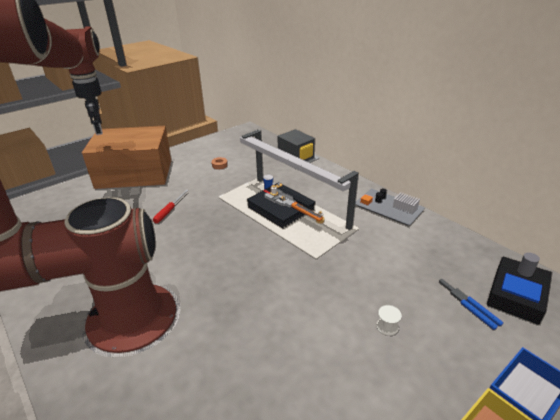

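The scene picture shows the jig at about (300,255), with the orange handle from (237,228) to (280,238), the worm and head at about (295,240), and the lamp above from (205,185) to (395,235). In the side picture the handle runs from (290,205) to (322,220).

```bash
cat > h.py <<'E'
import numpy as np,cv2
from plant import manip
def load(f): return np.load(f)
def cast(m,uv,z):
    T=np.linalg.inv(m["world_to_cam"]);uv=np.atleast_2d(uv).astype(float)
    r=np.c_[uv,np.ones(len(uv))]@np.linalg.inv(m["mtx"]).T@T[:3,:3].T
    return T[:3,3]+r*((z-T[2,3])/r[:,2])[:,None]
def cloud(m,d):
    v,u=np.mgrid[:d.shape[0],:d.shape[1]]
    c=np.stack([u,v,np.ones_like(u)],-1)@np.linalg.inv(m["mtx"]).T*d[...,None]
    T=np.linalg.inv(m["world_to_cam"]);return c@T[:3,:3].T+T[:3,3]
def proj(m,P):
    P=np.atleast_2d(P);c=P@m["world_to_cam"][:3,:3].T+m["world_to_cam"][:3,3]
    q=c@m["mtx"].T;return q[:,:2]/q[:,2:]
def tri(ms,uvs):
    A=[];b=[]
    for m,uv in zip(ms,uvs):
        T=np.linalg.inv(m["world_to_cam"]);r=T[:3,:3]@np.linalg.inv(m["mtx"])@np.r_[uv,1.];r/=np.linalg.norm(r)
        Q=np.eye(3)-np.outer(r,r);A.append(Q);b.append(Q@T[:3,3])
    return np.linalg.lstsq(np.vstack(A),np.hstack(b),rcond=None)[0]
E
python3 - <<'E'
from h import *
ims=[]
for n,(x0,y0,x1,y1) in dict(scene=(185,165,405,320),side=(205,120,365,260)).items():
    a=load(f"pics/{n}0.npz");p=a["p"];d=a["d"];C=cloud(a,d)
    hsv=cv2.cvtColor(p,cv2.COLOR_RGB2HSV)
    roi=np.zeros(d.shape,bool);roi[y0:y1,x0:x1]=1
    w=roi&(hsv[...,1]<60)&(hsv[...,2]>175)&(abs(C[...,2]-.008)<.012)
    pts=cast(a,np.argwhere(w)[:,::-1],.008)[:,:2]
    print(n,"board",w.sum(),np.round(C[w].mean(0),3),cv2.boxPoints(cv2.minAreaRect((pts*1000).astype(np.float32))).round().tolist())
    o=roi&(hsv[...,0]<16)&(hsv[...,1]>120)&(hsv[...,2]>110)&(C[...,2]>.03)&(C[...,2]<.08)
    k,l,st,ce=cv2.connectedComponentsWithStats(o.astype(np.uint8))
    for i in range(1,k):
        if st[i,4]>6:
            P=C[l==i];uv=np.argwhere(l==i)[:,::-1];print(" orange",st[i],ce[i].round(1),P.mean(0).round(3));
            if st[i,4]>60: print("  ends",cv2.boxPoints(cv2.minAreaRect((cast(a,uv,.057)[:,:2]*1000).astype(np.float32))).round(1).tolist())
    bl=roi&(hsv[...,2]<60)&(abs(C[...,2]-.045)<.006)
    print(" sink",bl.sum(),cv2.boxPoints(cv2.minAreaRect((C[bl][:,:2]*1000).astype(np.float32))).round().tolist())
    ims.append(cv2.resize(p[y0:y1,x0:x1],(780,int(780*(y1-y0)/(x1-x0))),interpolation=cv2.INTER_CUBIC)[:,:,::-1])
cv2.imwrite("pics/sc_crop.png",ims[0])
E
```

```text
scene board 5379 [0.583 0.097 0.01 ] [[450.0, 312.0], [484.0, -149.0], [686.0, -134.0], [652.0, 326.0]]
 orange [236 227  45  15 125] [261.9 234.1] [0.584 0.009 0.057]
  ends [[563.2999877929688, 50.70000076293945], [575.2000122070312, -60.900001525878906], [598.4000244140625, -58.5], [586.5, 53.20000076293945]]
 orange [322 252  13   6  35] [328.3 254.7] [0.563 0.176 0.047]
 orange [185 293  11  15 119] [189.2 299.9] [ 0.804 -0.053  0.033]
  ends [[793.0999755859375, -42.0], [805.2000122070312, -58.79999923706055], [834.5999755859375, -37.70000076293945], [822.4000244140625, -20.799999237060547]]
 sink 1883 [[490.0, 185.0], [522.0, -131.0], [668.0, -117.0], [636.0, 200.0]]
side board 2964 [0.576 0.103 0.006] [[419.0, 744.0], [486.0, -148.0], [956.0, -113.0], [890.0, 779.0]]
 orange [264 190   6   4  11] [266.5 191.4] [0.564 0.177 0.046]
 orange [361 195   4   5  11] [363.  197.4] [ 0.798 -0.05   0.032]
 orange [291 202  32  20 121] [306.  211.9] [ 0.574 -0.009  0.055]
  ends [[558.9000244140625, 52.5], [564.2000122070312, -73.0], [590.0999755859375, -71.9000015258789], [584.7999877929688, 53.599998474121094]]
 sink 910 [[408.0, -35.0], [657.0, -130.0], [855.0, 394.0], [606.0, 488.0]]
```

View pics/sc_crop.png

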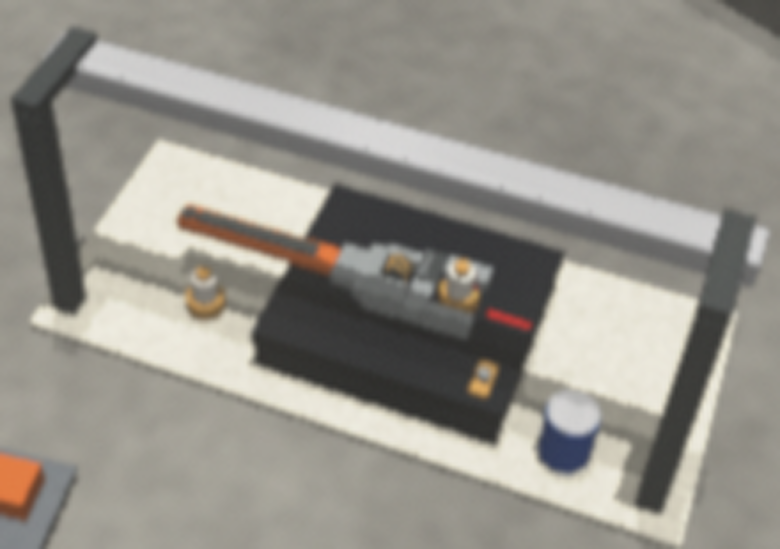

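The crop shows the worm at about (398,263), the rectifier at (460,285) and the red line at (510,320). The board rectangle measures 462 x 202 mm, which matches the text. It puts the jig origin near (0.564, 0.138), with jig +y along (-0.074, 0.997). Rows only turn about the tool's z, so I'll check the command's usage for tilting.

The jig frame checks out: the rectifier measures (0,1), the red line (0.4,39) and the worm (-3,-43,63). Next is a harmless zero row to see whether any key besides the listed ones is accepted.

```bash
python3 -m crank '[{"x":0,"y":0,"z":0,"turn":0,"tilt":0}]'; python3 -m crank '[{"x":-1}]' 0
```

```text
schema error: expected keys x, y, z, turn
schema error: expected keys x, y, z, turn
```

All four keys are required and there is no tilt key. The only route to a lean is the stated rule that an out-of-reach pose is "approached as far as the arm can". I'll move above the jig's azimuth first, then align tool y with jig y.

```bash
R='{"x":-3.65,"y":-2.5,"z":-0.8,"turn":0}'
python3 -m crank '[{"x":-3.65,"y":-2.5,"z":-0.8,"turn":0},{"x":-3.65,"y":-2.5,"z":-0.8,"turn":0},{"x":-3.65,"y":-2.5,"z":-0.8,"turn":0},{"x":-3.65,"y":-2.5,"z":-0.8,"turn":0},{"x":-3.65,"y":-2.5,"z":-0.8,"turn":0}]' 0
python3 -m crank '[{"x":-3.65,"y":-2.5,"z":-0.8,"turn":0},{"x":-3.65,"y":-2.5,"z":-0.8,"turn":0},{"x":-3.65,"y":-2.5,"z":-0.8,"turn":0},{"x":-3.65,"y":-2.5,"z":-0.8,"turn":0},{"x":-3.65,"y":-2.5,"z":-0.8,"turn":0}]'
python3 -m crank '[{"x":-3.65,"y":-2.5,"z":-0.8,"turn":0},{"x":-3.65,"y":-2.5,"z":-0.8,"turn":0},{"x":-3.65,"y":-2.5,"z":-0.8,"turn":0},{"x":-3.65,"y":-2.5,"z":-0.8,"turn":0},{"x":-3.65,"y":-2.5,"z":-0.8,"turn":0}]'
python3 -m crank '[{"x":0,"y":0,"z":0,"turn":-0.132},{"x":0,"y":0,"z":0,"turn":-0.132},{"x":0,"y":0,"z":0,"turn":-0.132}]'
python3 -c "
from plant import manip;print(manip.state()['joint_pos'].round(3))"
```

```text
time: 0.6
tool_pos: [0.3322, 0.4146, 0.2711]
tool_rot: [-0.0, 0.16, 0.987, -0.0]
contact_force: [0.4, -0.5, 0.2]
gripper_width: 0.145
grasp_force: 0.0
time: 1.1
tool_pos: [0.4656, 0.2382, 0.3112]
tool_rot: [-0.0, 0.161, 0.987, -0.0]
contact_force: [-0.7, 0.5, -1.6]
gripper_width: 0.001
grasp_force: 0.0
time: 1.6
tool_pos: [0.5992, 0.0617, 0.351]
tool_rot: [-0.0, 0.161, 0.987, 0.0]
contact_force: [0.3, 0.8, 0.0]
gripper_width: 0.0
grasp_force: 0.0
time: 1.9
tool_pos: [0.5986, 0.0628, 0.3505]
tool_rot: [-0.001, -0.039, 0.999, 0.0]
contact_force: [-0.5, -0.1, -1.6]
gripper_width: -0.005
grasp_force: 0.0
[-0.019 -0.044  1.514  0.     1.673 -1.668]
```

```bash
python3 -m crank '[{"x":-5,"y":0,"z":0,"turn":0},{"x":-5,"y":0,"z":0,"turn":0},{"x":-5,"y":0,"z":0,"turn":0},{"x":-5,"y":0,"z":0,"turn":0},{"x":-5,"y":0,"z":0,"turn":0}]'
python3 -m crank '[{"x":-5,"y":0,"z":0,"turn":0},{"x":-5,"y":0,"z":0,"turn":0},{"x":-5,"y":0,"z":0,"turn":0}]'
python3 -m crank '[{"x":-5,"y":0,"z":0,"turn":0},{"x":-5,"y":0,"z":0,"turn":0}]'
python3 -c "
from plant import manip;print(manip.state()['joint_pos'].round(3))"
```

```text
time: 2.4
tool_pos: [0.8494, 0.0818, 0.3503]
tool_rot: [-0.0, -0.037, 0.999, 0.0]
contact_force: [1.3, -0.2, 0.8]
gripper_width: 0.003
grasp_force: 0.0
time: 2.7
tool_pos: [0.96, 0.0893, 0.3474]
tool_rot: [0.004, -0.037, 0.999, 0.0]
contact_force: [1.1, 0.1, 0.6]
gripper_width: -0.003
grasp_force: 0.0
time: 2.9
tool_pos: [0.9885, 0.09, 0.31]
tool_rot: [0.024, -0.037, 0.999, 0.002]
contact_force: [0.3, 0.5, -1.1]
gripper_width: 0.004
grasp_force: 0.0
[ 0.015  1.097  0.062  0.005  1.936 -1.627]
```

The tool now leans 2.8 degrees outward, which is the needed direction, so I'll keep pressing outward at the limit.

```bash
python3 -m crank '[{"x":-4,"y":0,"z":-3,"turn":0},{"x":-4,"y":0,"z":-3,"turn":0},{"x":-4,"y":0,"z":-3,"turn":0}]'
python3 -c "
from plant import manip;print(manip.state()['joint_pos'].round(3))"
python3 -m crank '[{"x":-5,"y":0,"z":0,"turn":0},{"x":-5,"y":0,"z":0,"turn":0},{"x":-5,"y":0,"z":0,"turn":0}]'
python3 -c "
from plant import manip;print(manip.state()['joint_pos'].round(3))"
```

```text
time: 3.2
tool_pos: [0.9895, 0.0884, 0.3848]
tool_rot: [0.076, -0.037, 0.996, 0.004]
contact_force: [0.1, 0.2, 0.8]
gripper_width: 0.0
grasp_force: 0.0
[ 0.011  1.026  0.055  0.012  1.908 -1.628]
time: 3.5
tool_pos: [1.025, 0.0892, 0.3648]
tool_rot: [0.121, -0.036, 0.992, 0.006]
contact_force: [-0.0, 0.3, -0.6]
gripper_width: 0.005
grasp_force: 0.0
[ 0.01   1.053  0.055  0.019  1.792 -1.628]
```

```bash
python3 -m crank '[{"x":-5,"y":0,"z":0,"turn":0},{"x":-5,"y":0,"z":0,"turn":0},{"x":-5,"y":0,"z":0,"turn":0},{"x":-5,"y":0,"z":0,"turn":0},{"x":-5,"y":0,"z":0,"turn":0}]'
python3 -m crank '[{"x":-5,"y":0,"z":0,"turn":0},{"x":-5,"y":0,"z":0,"turn":0},{"x":-5,"y":0,"z":0,"turn":0}]'
python3 -c "
from plant import manip;print(manip.state()['joint_pos'].round(4))"
```

```text
time: 4.0
tool_pos: [1.0716, 0.0903, 0.3616]
tool_rot: [0.195, -0.036, 0.98, 0.01]
contact_force: [0.2, 0.3, 0.8]
gripper_width: -0.001
grasp_force: 0.0
time: 4.3
tool_pos: [1.0935, 0.0905, 0.3735]
tool_rot: [0.238, -0.035, 0.97, 0.012]
contact_force: [0.3, -0.6, 0.6]
gripper_width: -0.001
grasp_force: 0.0
[ 0.0053  1.0681  0.055   0.0375  1.5382 -1.6305]
```

```bash
python3 -m crank '[{"x":-5,"y":0,"z":0,"turn":0},{"x":-5,"y":0,"z":0,"turn":0},{"x":-5,"y":0,"z":0,"turn":0},{"x":-5,"y":0,"z":0,"turn":0},{"x":-5,"y":0,"z":0,"turn":0}]'
cat > t.py <<'E'
from h import *
from scipy.spatial.transform import Rotation as Ro
def pose(s=None):
    s=s or manip.state();q=s["tool_rot"];return np.array(s["tool_pos"]),Ro.from_quat([q[1],q[2],q[3],q[0]]).as_matrix()
th=.0737;o=np.array([.5644,.1377,0])   # updated below if better fix found
J=Ro.from_euler("z",th).as_matrix()
def tojig(P): return (np.asarray(P)-o)@J*1000
def delta(target_jig_mm):
    p,R=pose();w=o+J@(np.array(target_jig_mm)/1000.);return (R.T@(w-p))*100  # cm in tool axes
def report():
    p,R=pose();print("tcp jig",tojig(p).round(1),"tool axes in jig\n",(J.T@R).round(3))
E
python3 - <<'E'
from t import *
report(); print(manip.state()["joint_pos"].round(3)); print(delta([-110,-43,230]).round(1))
E
```

```text
time: 4.8
tool_pos: [1.1177, 0.0903, 0.421]
tool_rot: [0.309, -0.035, 0.95, 0.015]
contact_force: [-0.2, -0.2, 0.2]
gripper_width: 0.002
grasp_force: 0.0
tcp jig [548.3 -88.  421. ] tool axes in jig
 [[-0.809 -0.001  0.588]
 [ 0.003  1.     0.007]
 [-0.588  0.007 -0.809]]
[ 0.002  1.041  0.055  0.049  1.419 -1.633]
[ 64.5   4.5 -23.2]
```

The lean is 36 degrees and the axes line up with the jig. Now I'll pull back to a standoff on the worm's axis line and look with the wrist camera.

```bash
python3 -m crank '[{"x":4.3,"y":0.3,"z":-1.55,"turn":0},{"x":4.3,"y":0.3,"z":-1.55,"turn":0},{"x":4.3,"y":0.3,"z":-1.55,"turn":0},{"x":4.3,"y":0.3,"z":-1.55,"turn":0},{"x":4.3,"y":0.3,"z":-1.55,"turn":0}]'
python3 -m crank '[{"x":4.3,"y":0.3,"z":-1.55,"turn":0},{"x":4.3,"y":0.3,"z":-1.55,"turn":0},{"x":4.3,"y":0.3,"z":-1.55,"turn":0},{"x":4.3,"y":0.3,"z":-1.55,"turn":0},{"x":4.3,"y":0.3,"z":-1.55,"turn":0}]'
python3 -m crank '[{"x":4.3,"y":0.3,"z":-1.55,"turn":0},{"x":4.3,"y":0.3,"z":-1.55,"turn":0},{"x":4.3,"y":0.3,"z":-1.55,"turn":0},{"x":4.3,"y":0.3,"z":-1.55,"turn":0},{"x":4.3,"y":0.3,"z":-1.55,"turn":0}]'
python3 - <<'E'
from t import *
report(); print(manip.state()["joint_pos"].round(3)); print(delta([-110,-43,230]).round(1))
m=manip.camera_model("wrist");p,d=manip.grab_frame("wrist");np.savez("pics/w1.npz",p=p,d=d,**m);cv2.imwrite("pics/w1.png",p[:,:,::-1])
T=np.linalg.inv(m["world_to_cam"]);print("cam jig",tojig(T[:3,3]).round(),(J.T@T[:3,:3]).round(2),m["mtx"][0,0])
E
```

```text
time: 5.3
tool_pos: [0.9407, 0.0894, 0.3733]
tool_rot: [0.309, -0.035, 0.95, 0.015]
contact_force: [0.6, 0.9, 0.8]
gripper_width: -0.001
grasp_force: 0.0
time: 5.8
tool_pos: [0.7209, 0.0884, 0.3102]
tool_rot: [0.309, -0.035, 0.95, 0.015]
contact_force: [-0.1, -0.3, 0.2]
gripper_width: 0.003
grasp_force: 0.0
time: 6.3
tool_pos: [0.501, 0.0873, 0.247]
tool_rot: [0.309, -0.035, 0.95, 0.015]
contact_force: [-0.7, -0.9, -0.2]
gripper_width: -0.001
grasp_force: 0.0
tcp jig [-66.9 -45.6 247. ] tool axes in jig
 [[-0.809 -0.002  0.588]
 [ 0.003  1.     0.007]
 [-0.588  0.007 -0.809]]
[-0.003 -0.696  2.261  0.064  0.951 -1.667]
[ 4.5  0.3 -1.2]
cam jig [-218.  -47.  313.] [[-0.    0.58  0.82]
 [ 1.   -0.01  0.01]
 [ 0.01  0.82 -0.58]] 296.32703419338117
```

View pics/w1.png

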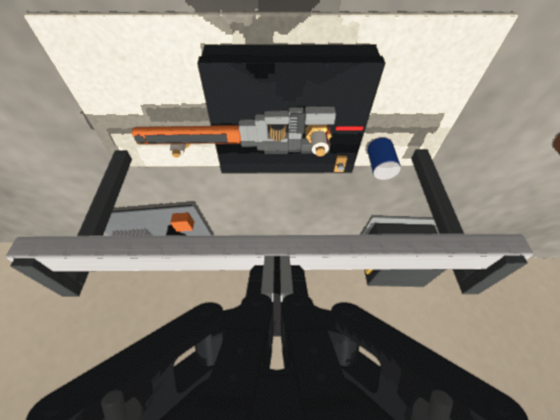

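The wrist view (image up is jig -x, right is +y) shows the worm at (278,133), the ceramic top at (320,149), the red line at (350,128) and the handle from (135,135) to (240,133). The lamp is in front and clear.

Run:
```python
from t import *
a=load("pics/w1.npz");s=load("pics/scene0.npz");p=a["p"];hsv=cv2.cvtColor(p,cv2.COLOR_RGB2HSV);h,sa,v=[hsv[...,i].astype(int) for i in range(3)]
def comp(mask,roi,n):
    k=np.zeros(mask.shape,np.uint8);x0,y0,x1,y1=roi;k[y0:y1,x0:x1]=mask[y0:y1,x0:x1]
    N,l,st,ce=cv2.connectedComponentsWithStats(k);i=1+np.argmax(st[1:,4]);print(n,st[i],ce[i].round(1));return ce[i],np.argwhere(l==i)[:,::-1]
wc,wu=comp((h>8)&(h<28)&(sa>70),(262,118,296,148),"worm")
rc,ru=comp((sa>150)&((h<6)|(h>174)),(330,120,370,137),"red")
cc,cu=comp((sa<50)&(v>170),(306,138,334,160),"ceramic")
hc,hu=comp((h<16)&(sa>120),(125,120,245,148),"handle")
for n,c,z in(("worm",wc,.063),("red",rc,.045),("ceram",cc,.084),("handle",hc,.058)): print(n,tojig(cast(a,c,z)).round(1))
C=cloud(a,a["d"]); print("worm depth z",np.percentile(C[wu[:,1],wu[:,0]][:,2],[10,50,90]).round(4))
print("handle ends",tojig(cast(a,[[133,135],[240,133]],.058)).round(1))
f=lambda cx,cy:[185+cx*220/780,165+cy*220/780]
print("worm tri",tojig(tri([a,s],[wc,f(398,263)])).round(1),"ceram tri",tojig(tri([a,s],[cc,f(461,265)])).round(1),"red tri",tojig(tri([a,s],[rc,f(510,320)])).round(1))
# board far edges on z=8mm plane for yaw
print(tojig(cast(a,[[27,14],[516,14]],.008)).round(1))
cv2.imwrite("pics/w1c.png",cv2.resize(p[90:175,120:380],(780,255),interpolation=cv2.INTER_CUBIC)[:,:,::-1])
```

```text
worm [269 125  18  16 188] [277.2 133.2]
red [335 126  29   5 138] [348.9 128. ]
ceramic [312 142  17  12  98] [319.7 146.5]
handle [ 132  125  109   20 1083] [192.6 131.5]
worm [[ -7.3 -44.2  63. ]]
red [[ 0.8 36.9 45. ]]
ceram [[-7.4 -0.6 84. ]]
handle [[  -5.8 -135.5   58. ]]
worm depth z [0.0494 0.0609 0.0626]
handle ends [[  -1.3 -201.5   58. ]
 [  -3.5  -84.6   58. ]]
worm tri [ -5.3 -43.7  60.5] ceram tri [-3.5  0.4 79.7] red tri [ 0.7 38.1 44.8]
[[-100.  -273.1    8. ]
 [ -99.6  177.1    8. ]]
```

View pics/w1c.png

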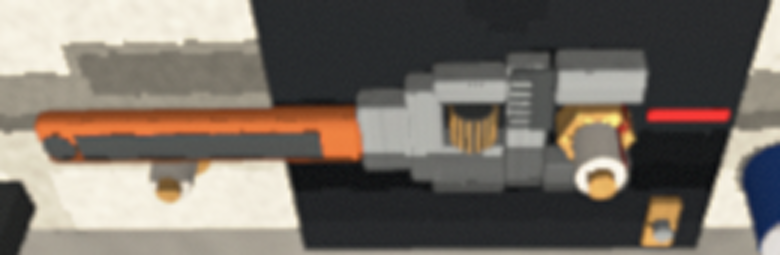

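Worm is at jig (-5,-44), top z about 61-63, which agrees with the text. I'll go down the tool's axis to 10 mm above it, slightly handle-side.

```bash
python3 -m crank '[{"x":4.1,"y":-0.95,"z":0,"turn":0},{"x":0,"y":0,"z":4,"turn":0},{"x":0,"y":0,"z":4,"turn":0},{"x":0,"y":0,"z":4,"turn":0},{"x":0,"y":0,"z":3,"turn":0}]'
python3 -m crank '[{"x":0,"y":0,"z":1.5,"turn":0},{"x":0,"y":0,"z":1.2,"turn":0},{"x":0,"y":0,"z":0,"turn":0}]'
python3 - <<'E'
from t import *
report();print(delta([4,-54,72]).round(2))
E
```

```text
time: 6.85
tool_pos: [0.5583, 0.083, 0.1006]
tool_rot: [0.309, -0.035, 0.95, 0.015]
contact_force: [0.6, 1.0, -0.1]
gripper_width: 0.006
grasp_force: 0.0
time: 7.15
tool_pos: [0.5732, 0.0843, 0.0779]
tool_rot: [0.307, -0.035, 0.951, 0.015]
contact_force: [0.2, 0.1, 0.8]
gripper_width: 0.002
grasp_force: 0.0
tcp jig [  4.8 -53.9  77.9] tool axes in jig
 [[-0.811 -0.002  0.585]
 [ 0.003  1.     0.007]
 [-0.585  0.008 -0.811]]
[ 0.41 -0.02  0.43]
```

```bash
python3 -m crank '[{"x":0.24,"y":0.5,"z":0.32,"turn":0},{"x":0.12,"y":0,"z":0.16,"turn":0}]' | egrep 'pos|force'
python3 -m crank '[{"x":0.06,"y":0,"z":0.08,"turn":0}]' | egrep 'pos|force'
python3 -m crank '[{"x":0.06,"y":0,"z":0.08,"turn":0}]' | egrep 'pos|force'
python3 -m crank '[{"x":0.06,"y":0,"z":0.08,"turn":0}]' | egrep 'pos|force'
```

```text
tool_pos: [0.5727, 0.0898, 0.0736]
contact_force: [-0.3, 0.3, 0.1]
grasp_force: 0.0
tool_pos: [0.5724, 0.0896, 0.0723]
contact_force: [0.7, -0.1, -0.4]
grasp_force: 0.0
tool_pos: [0.5724, 0.0895, 0.0712]
contact_force: [0.7, 0.1, 0.7]
grasp_force: 0.0
tool_pos: [0.5724, 0.0894, 0.07]
contact_force: [-0.1, 0.8, 0.1]
grasp_force: 0.0
```

```bash
for i in 1 2 3 4; do
python3 -m crank '[{"x":0.06,"y":0,"z":0.08,"turn":0}]' | egrep 'pos|contact'; done; python3 -c "
from t import *;report()"
```

```text
tool_pos: [0.5724, 0.0893, 0.0688]
contact_force: [-0.3, -0.4, -0.4]
tool_pos: [0.5723, 0.0894, 0.0677]
contact_force: [-0.1, -0.2, -0.5]
tool_pos: [0.5726, 0.0894, 0.067]
contact_force: [-3.9, -0.5, 5.5]
tool_pos: [0.5729, 0.0894, 0.0667]
contact_force: [-6.6, -0.1, 10.5]
tcp jig [  5.  -48.8  66.7] tool axes in jig
 [[-0.81  -0.002  0.586]
 [ 0.003  1.     0.007]
 [-0.586  0.007 -0.81 ]]
```

Contact is at TCP z of about 67.3 mm, and 12 N is pressed now. Trial stroke towards +y.

```bash
for i in 1 2 3; do
python3 -m crank '[{"x":0,"y":0.4,"z":0,"turn":0}]' | egrep 'pos|contact'; done
python3 - <<'E'
from t import *
m=manip.camera_model("wrist");p,d=manip.grab_frame("wrist");np.savez("pics/w2.npz",p=p,d=d,**m)
u=proj(m,o+J@np.array([-5,-30,58])/1000.)[0].astype(int);print(u)
cv2.imwrite("pics/w2.png",p[:,:,::-1])
E
```

```text
tool_pos: [0.5731, 0.0928, 0.0671]
contact_force: [-2.2, -3.5, 6.1]
tool_pos: [0.573, 0.0969, 0.0672]
contact_force: [-1.2, -3.2, 4.5]
tool_pos: [0.5726, 0.1011, 0.0671]
contact_force: [-0.4, -2.2, 4.7]
[291 247]
```

View pics/w2.png

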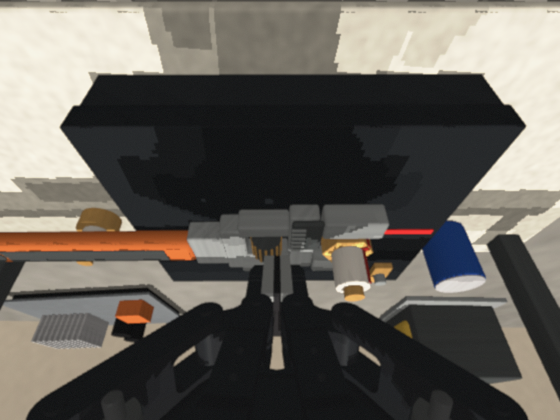

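The closed fingertip sits on the worm at (250-290,250) and the force drag is rolling it. I'll repeat with lift-and-return cycles, pressing a little harder.

```bash
python3 -m crank '[{"x":-0.3,"y":0,"z":-0.4,"turn":0},{"x":0,"y":-1.6,"z":0,"turn":0},{"x":0.36,"y":0,"z":0.48,"turn":0}]' | egrep 'pos|contact'
for i in 1 2 3; do python3 -m crank '[{"x":0,"y":0.6,"z":0,"turn":0}]' | egrep 'pos|contact'; done
python3 -c "
from t import *;report()"
```

```text
tool_pos: [0.5728, 0.0848, 0.065]
contact_force: [0.5, -2.2, 6.7]
tool_pos: [0.5731, 0.0901, 0.0653]
contact_force: [-4.9, -12.5, 13.0]
tool_pos: [0.5732, 0.0966, 0.0667]
contact_force: [-10.4, -8.0, 15.6]
tool_pos: [0.5729, 0.1032, 0.0669]
contact_force: [-4.7, -4.3, 10.8]
tcp jig [  5.9 -35.1  66.9] tool axes in jig
 [[-0.808 -0.001  0.589]
 [ 0.003  1.     0.006]
 [-0.589  0.006 -0.808]]
```

```bash
for i in 1 2 3; do
python3 -m crank '[{"x":-0.3,"y":0,"z":-0.4,"turn":0},{"x":0,"y":-1.6,"z":0,"turn":0},{"x":0.3,"y":0,"z":0.4,"turn":0}]' | egrep 'pos|contact'
python3 -m crank '[{"x":0,"y":0.55,"z":0,"turn":0},{"x":0,"y":0.55,"z":0,"turn":0}]' | egrep 'pos|contact'
python3 -m crank '[{"x":0,"y":0.55,"z":0,"turn":0}]' | egrep 'time|pos|contact';done
python3 - <<'E'
from t import *
report()
m=manip.camera_model("wrist");p,d=manip.grab_frame("wrist");np.savez("pics/w3.npz",p=p,d=d,**m)
a=load("pics/w2.npz")["p"]
f=lambda q:cv2.resize(q[190:310,180:440],(780,360),interpolation=cv2.INTER_CUBIC)[:,:,::-1]
cv2.imwrite("pics/w3.png",cv2.resize(np.vstack([f(a),f(p)]),(650,600)))
E
```

```text
tool_pos: [0.5724, 0.087, 0.0646]
contact_force: [-1.4, -1.1, 6.2]
tool_pos: [0.5732, 0.0975, 0.0668]
contact_force: [-1.7, -5.2, 9.0]
time: 9.6
tool_pos: [0.5728, 0.1036, 0.0668]
contact_force: [-5.8, -5.5, 10.8]
tool_pos: [0.5725, 0.0876, 0.0647]
contact_force: [-1.5, -3.9, 8.3]
tool_pos: [0.5733, 0.098, 0.0669]
contact_force: [-2.9, -4.4, 8.9]
time: 10.2
tool_pos: [0.5727, 0.1041, 0.0668]
contact_force: [-5.7, -5.2, 11.8]
tool_pos: [0.5726, 0.088, 0.0648]
contact_force: [-3.5, -4.9, 10.6]
tool_pos: [0.5734, 0.0985, 0.0669]
contact_force: [-3.1, -5.9, 9.1]
time: 10.8
tool_pos: [0.5727, 0.1045, 0.0667]
contact_force: [-6.7, -6.0, 11.7]
tcp jig [  5.8 -33.7  66.7] tool axes in jig
 [[-0.809 -0.001  0.588]
 [ 0.003  1.     0.005]
 [-0.588  0.006 -0.809]]
```

View pics/w3.png

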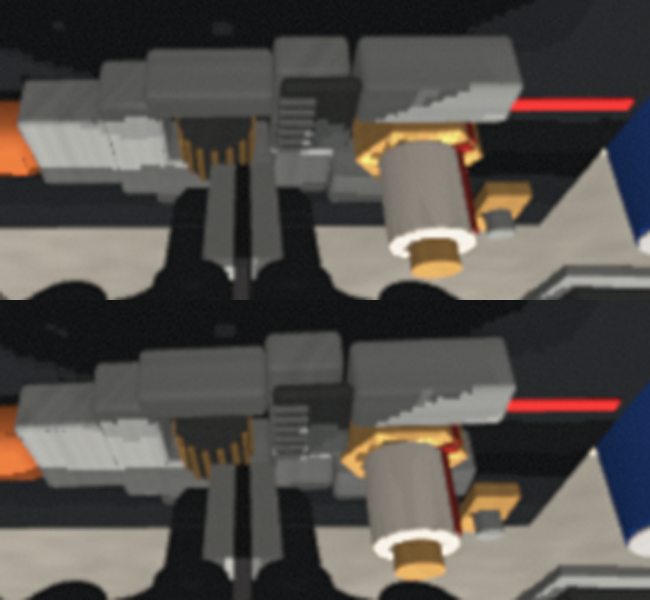

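The upper panel (before) and lower panel (after) show the moving jaw (350-515, 340-420) sitting closer to the hexagon. I'll measure the jaw against the head from the depth cloud.

```bash
cat > gap.py <<'E'
from t import *
def gap(f):
    a=load(f);C=cloud(a,a["d"]);P=tojig(C.reshape(-1,3));hsv=cv2.cvtColor(a["p"],cv2.COLOR_RGB2HSV).reshape(-1,3)
    k=(P[:,2]>54)&(P[:,2]<61)&(abs(P[:,0])<40)&(hsv[:,1]<60);P=P[k]
    out=[]
    for y0,y1 in((-62,-56),(-54,-48),(-47,-41),(-40,-35),(-33,-28),(-22,-16),(-14,-8),(-6,0),(2,8),(9,14)):
        q=P[(P[:,1]>y0)&(P[:,1]<y1)]
        out.append((y0,len(q))+(tuple(np.percentile(q[:,0],[2,98]).round(1)) if len(q)>5 else ()))
    print(f,*out,sep="\n ")
E
python3 - <<'E'
from gap import *
for f in("pics/w1.npz","pics/w2.npz","pics/w3.npz"):gap(f)
E
```

```text
pics/w1.npz
 (-62, 181, np.float64(-20.8), np.float64(25.7))
 (-54, 130, np.float64(-23.0), np.float64(27.4))
 (-47, 134, np.float64(-23.0), np.float64(27.4))
 (-40, 104, np.float64(-23.2), np.float64(27.5))
 (-33, 87, np.float64(-27.4), np.float64(24.7))
 (-22, 140, np.float64(-27.5), np.float64(25.8))
 (-14, 128, np.float64(-28.2), np.float64(27.8))
 (-6, 95, np.float64(-28.2), np.float64(27.9))
 (2, 70, np.float64(-28.1), np.float64(-14.3))
 (9, 64, np.float64(-28.4), np.float64(-14.1))
pics/w2.npz
 (-62, 446, np.float64(-21.2), np.float64(25.4))
 (-54, 291, np.float64(-22.5), np.float64(19.9))
 (-47, 288, np.float64(-22.2), np.float64(-2.6))
 (-40, 192, np.float64(-22.3), np.float64(-3.2))
 (-33, 205, np.float64(-25.8), np.float64(7.6))
 (-22, 355, np.float64(-26.6), np.float64(20.5))
 (-14, 364, np.float64(-26.8), np.float64(27.6))
 (-6, 306, np.float64(-26.7), np.float64(26.6))
 (2, 266, np.float64(-26.8), np.float64(-6.3))
 (9, 199, np.float64(-26.8), np.float64(-12.6))
pics/w3.npz
 (-62, 423, np.float64(-17.9), np.float64(22.1))
 (-54, 410, np.float64(-22.5), np.float64(26.7))
 (-47, 300, np.float64(-22.8), np.float64(18.0))
 (-40, 232, np.float64(-23.3), np.float64(-10.0))
 (-33, 136, np.float64(-23.6), np.float64(7.2))
 (-22, 342, np.float64(-24.4), np.float64(0.8))
 (-14, 346, np.float64(-24.9), np.float64(24.9))
 (-6, 295, np.float64(-25.7), np.float64(23.5))
 (2, 262, np.float64(-26.0), np.float64(-6.2))
 (9, 202, np.float64(-26.4), np.float64(-12.2))
```

The jaw has closed by about 5 mm relative to the head (offset from -5.2 to 0), which matches the strokes. Continuing.

```bash
for i in 1 2 3; do
python3 -m crank '[{"x":-0.3,"y":0,"z":-0.4,"turn":0},{"x":0,"y":-1.67,"z":0,"turn":0},{"x":0.3,"y":0,"z":0.4,"turn":0}]' | egrep 'pos|contact'
python3 -m crank '[{"x":0,"y":0.55,"z":0,"turn":0},{"x":0,"y":0.55,"z":0,"turn":0}]' | egrep 'pos|contact'
python3 -m crank '[{"x":0,"y":0.55,"z":0,"turn":0}]' | egrep 'time|pos|contact';done
python3 - <<'E'
from gap import *
report()
m=manip.camera_model("wrist");p,d=manip.grab_frame("wrist");np.savez("pics/w4.npz",p=p,d=d,**m);gap("pics/w4.npz")
E
```

```text
tool_pos: [0.5725, 0.0878, 0.0646]
contact_force: [-1.3, -4.5, 7.4]
tool_pos: [0.5734, 0.098, 0.0669]
contact_force: [-0.5, -6.4, 7.9]
time: 11.45
tool_pos: [0.573, 0.104, 0.0669]
contact_force: [-4.6, -8.0, 11.3]
tool_pos: [0.5724, 0.0876, 0.0645]
contact_force: [0.0, -5.4, 7.3]
tool_pos: [0.5733, 0.0975, 0.0667]
contact_force: [-3.3, -8.4, 10.2]
time: 12.05
tool_pos: [0.5729, 0.1035, 0.0668]
contact_force: [-6.2, -11.5, 13.4]
tool_pos: [0.5724, 0.0875, 0.0644]
contact_force: [-1.1, -5.8, 5.8]
tool_pos: [0.5734, 0.0974, 0.0668]
contact_force: [0.3, -5.4, 7.2]
time: 12.65
tool_pos: [0.5733, 0.1037, 0.067]
contact_force: [-1.7, -8.3, 9.1]
tcp jig [  6.4 -34.6  67. ] tool axes in jig
 [[-0.808 -0.     0.59 ]
 [ 0.003  1.     0.005]
 [-0.59   0.005 -0.808]]
pics/w4.npz
 (-62, 422, np.float64(-17.8), np.float64(22.2))
 (-54, 413, np.float64(-22.5), np.float64(25.1))
 (-47, 312, np.float64(-23.2), np.float64(18.7))
 (-40, 245, np.float64(-23.6), np.float64(-10.2))
 (-33, 145, np.float64(-23.8), np.float64(8.6))
 (-22, 352, np.float64(-24.1), np.float64(2.7))
 (-14, 338, np.float64(-24.6), np.float64(24.5))
 (-6, 300, np.float64(-25.2), np.float64(24.1))
 (2, 265, np.float64(-25.6), np.float64(-5.6))
 (9, 193, np.float64(-26.1), np.float64(-13.0))
```

The drag ratio has risen from 0.5 to about 0.9 (slipping) and the jaw barely moved, so it's snug or nearly so. I'll do one more pair of firmer strokes, lift and check.

```bash
python3 -m crank '[{"x":-0.3,"y":0,"z":-0.4,"turn":0},{"x":0,"y":-1.5,"z":0,"turn":0},{"x":0.36,"y":0,"z":0.48,"turn":0}]' | egrep 'pos|contact'
python3 -m crank '[{"x":0,"y":0.5,"z":0,"turn":0},{"x":0,"y":0.5,"z":0,"turn":0}]' | egrep 'pos|contact'
python3 -m crank '[{"x":0,"y":0.5,"z":0,"turn":0}]' | egrep 'time|pos|contact'
python3 -m crank '[{"x":-0.3,"y":0,"z":-0.4,"turn":0},{"x":0,"y":-1.5,"z":0,"turn":0},{"x":0.3,"y":0,"z":0.4,"turn":0}]' | egrep 'pos|contact'
python3 -m crank '[{"x":0,"y":0.5,"z":0,"turn":0},{"x":0,"y":0.5,"z":0,"turn":0}]' | egrep 'pos|contact'
python3 -m crank '[{"x":0,"y":0.5,"z":0,"turn":0}]' | egrep 'time|pos|contact'
python3 -m crank '[{"x":0,"y":0,"z":-2,"turn":0},{"x":0,"y":0,"z":-4,"turn":0},{"x":0,"y":0,"z":-3,"turn":0},{"x":0,"y":0,"z":0,"turn":0}]' | egrep 'time|pos|contact'
python3 - <<'E'
from gap import *
report()
m=manip.camera_model("wrist");p,d=manip.grab_frame("wrist");np.savez("pics/w5.npz",p=p,d=d,**m);gap("pics/w5.npz")
u=proj(m,o+J@np.array([-5,-40,58])/1000.)[0].astype(int);print(u)
x,y=max(u[0]-130,0),max(u[1]-70,0)
cv2.imwrite("pics/w5.png",cv2.resize(p[y:y+140,x:x+260],(780,420),interpolation=cv2.INTER_CUBIC)[:,:,::-1])
E
```

```text
tool_pos: [0.573, 0.0888, 0.0644]
contact_force: [-8.3, -11.8, 15.9]
tool_pos: [0.5737, 0.0976, 0.0665]
contact_force: [-5.6, -10.7, 13.9]
time: 13.3
tool_pos: [0.5736, 0.1032, 0.0668]
contact_force: [-7.9, -11.0, 15.8]
tool_pos: [0.5729, 0.0887, 0.0643]
contact_force: [-8.0, -12.0, 15.7]
tool_pos: [0.5737, 0.0974, 0.0665]
contact_force: [-4.3, -10.9, 13.0]
time: 13.9
tool_pos: [0.5737, 0.1032, 0.0668]
contact_force: [-7.4, -11.7, 15.8]
time: 14.3
tool_pos: [0.5189, 0.1005, 0.14]
contact_force: [0.7, 0.4, 0.7]
tcp jig [-48.1 -33.8 140. ] tool axes in jig
 [[-0.807 -0.002  0.59 ]
 [ 0.003  1.     0.007]
 [-0.59   0.008 -0.807]]
pics/w5.npz
 (-62, 221, np.float64(-17.7), np.float64(21.9))
 (-54, 224, np.float64(-22.4), np.float64(27.4))
 (-47, 191, np.float64(-22.7), np.float64(28.1))
 (-40, 157, np.float64(-23.1), np.float64(27.8))
 (-33, 126, np.float64(-23.7), np.float64(26.6))
 (-22, 184, np.float64(-24.0), np.float64(20.1))
 (-14, 172, np.float64(-24.4), np.float64(24.3))
 (-6, 118, np.float64(-25.2), np.float64(22.6))
 (2, 115, np.float64(-25.8), np.float64(-5.9))
 (9, 93, np.float64(-26.2), np.float64(-12.1))
[268 199]
```

View pics/w5.png

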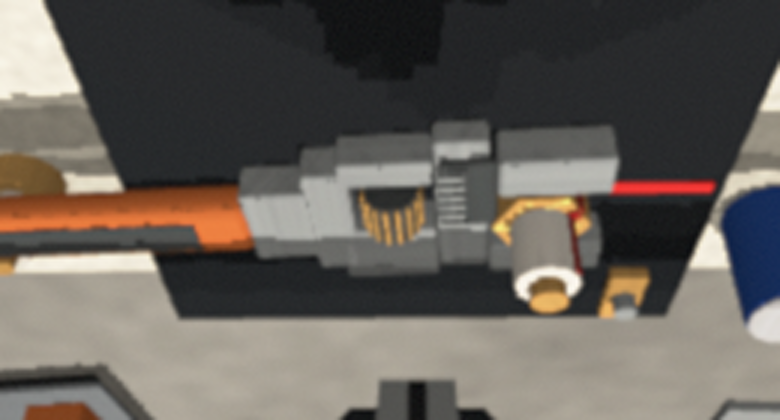

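The lifted view shows the jaw face against the hexagon at crop (500-590,200). The jaw offset hasn't changed since the last batch and the finger slips, so it is snug. Now I'll measure the mark's angle, the wrench's angle and where the spare stands relative to the handle.

```bash
cat > mark.py <<'E'
from t import *
def mark(f):
    a=load(f);C=cloud(a,a["d"]);hsv=cv2.cvtColor(a["p"],cv2.COLOR_RGB2HSV).astype(int)
    P=(C-o)@J*1000;h,s,v=[hsv[...,i] for i in range(3)]
    r=((h<6)|(h>172))&(s>120)&(np.hypot(P[...,0],P[...,1])<22)&(P[...,2]>46)&(P[...,2]<88)
    Q=P[r];
    for z0,z1,nm in((46,58,"hexside"),(58,62,"hextop"),(62,88,"ceram")):
        q=Q[(Q[:,2]>z0)&(Q[:,2]<z1)]
        if len(q): print(nm,len(q),q.mean(0).round(1),"angle(neg=ccw)",np.arctan2(np.median(q[:,0]),np.median(q[:,1])).round(3))
    w=(s<45)&(v>190)&(abs(P[...,2]-84)<3)&(np.hypot(P[...,0],P[...,1])<18);print("ceram top",w.sum(),P[w].mean(0).round(1))
    k=(h<16)&(s>120)&(v>90)&(P[...,2]>50)&(P[...,2]<62)&(np.hypot(P[...,0],P[...,1])>75)&(np.hypot(P[...,0],P[...,1])<215)&~r
    H=P[k][:,:2].astype(np.float32);vx,vy,x,y=cv2.fitLine(H,cv2.DIST_HUBER,0,.01,.01).ravel()
    print("handle fit dir",np.arctan2(-vx*np.sign(vy),abs(vy)).round(3),"centre",(x,y),len(H))
    l=((h<6)|(h>172))&(s>120)&(abs(P[...,2]-45)<3)&(P[...,1]>18)&(P[...,1]<60)&(abs(P[...,0])<12);print("line",l.sum(),P[l].mean(0).round(1))
E
python3 - <<'E'
from mark import *
for f in("pics/w1.npz","pics/w4.npz","pics/w5.npz"):print(f);mark(f)
# spare: low objects near handle
for f in("pics/w5.npz","pics/scene0.npz","pics/w1.npz"):
    a=load(f);P=(cloud(a,a["d"])-o)@J*1000;k=(P[...,2]>20)&(P[...,2]<47)&(P[...,1]<-125)&(P[...,1]>-245)&(abs(P[...,0])<95)
    q=P[k];print(f,len(q),q.min(0).round() if len(q) else'',q.max(0).round() if len(q) else '',np.median(q,0).round())
E
```

```text
pics/w1.npz
hexside 1 [-4.8 12.1 48.4] angle(neg=ccw) -0.376
hextop 3 [-5.1  9.4 59.9] angle(neg=ccw) -0.472
ceram top 0 [nan nan nan]
handle fit dir -0.006 centre (np.float32(-4.0988116), np.float32(-143.90894)) 981
line 142 [ 0.8 37.1 45. ]
pics/w4.npz
hexside 9 [-6.3 11.1 56.4] angle(neg=ccw) -0.52
hextop 22 [-5.1  9.1 59.6] angle(neg=ccw) -0.513
ceram 50 [-4.8  8.3 70. ] angle(neg=ccw) -0.524
ceram top 0 [nan nan nan]
handle fit dir 0.051 centre (np.float32(-0.29821458), np.float32(-134.93492)) 3229
line 262 [ 0.8 39.9 44.9]
pics/w5.npz
hexside 3 [-6.  11.3 55.5] angle(neg=ccw) -0.491
hextop 6 [-5.2  9.  59.7] angle(neg=ccw) -0.528
ceram 14 [-4.9  8.5 71.2] angle(neg=ccw) -0.547
ceram top 0 [nan nan nan]
handle fit dir 0.05 centre (np.float32(0.05946139), np.float32(-138.42456)) 1524
line 169 [ 0.9 37.9 44.8]
pics/w5.npz 108 [  -0. -196.   20.] [  48. -129.   47.] [  39. -168.   44.]
pics/scene0.npz 93 [  26. -182.   20.] [  53. -156.   46.] [  45. -166.   30.]
pics/w1.npz 203 [  -4. -178.   20.] [  51. -153.   47.] [  37. -167.   39.]mark.py:10: RuntimeWarning: Mean of empty slice.
  w=(s<45)&(v>190)&(abs(P[...,2]-84)<3)&(np.hypot(P[...,0],P[...,1])<18);print("ceram top",w.sum(),P[w].mean(0).round(1))
  ret = um.true_divide(
```

The mark stands near -0.57 and the wrench is aligned with the hexagon at about +0.055. The spare is at x 26-53, y -182 to -153, so I'll push at y -133 with the tip above 46 mm. The lamp clearance there computes to 6-11 mm.

```bash
python3 -m crank '[{"x":-0.8,"y":-4.9,"z":0,"turn":0},{"x":-0.87,"y":-5,"z":0,"turn":0},{"x":0,"y":0,"z":3.5,"turn":0},{"x":0,"y":0,"z":3.5,"turn":0}]' | egrep 'time|pos|contact'
python3 -m crank '[{"x":0,"y":0,"z":1.5,"turn":0},{"x":0,"y":0,"z":1,"turn":0},{"x":0,"y":0,"z":0,"turn":0}]' | egrep 'time|pos|contact'
python3 - <<'E'
from t import *
report();print(delta([33.5,-133,56.7]).round(2))
m=manip.camera_model("wrist");p,d=manip.grab_frame("wrist");np.savez("pics/w6.npz",p=p,d=d,**m)
cv2.imwrite("pics/w6.png",p[:,:,::-1])
E
```

```text
time: 14.75
tool_pos: [0.5811, 0.0036, 0.0873]
contact_force: [-0.4, 0.2, -1.0]
time: 15.05
tool_pos: [0.5931, 0.0081, 0.0639]
contact_force: [0.0, 0.4, -0.2]
tcp jig [  19.1 -131.4   63.9] tool axes in jig
 [[-0.815 -0.001  0.579]
 [ 0.005  1.     0.009]
 [-0.579  0.01  -0.815]]
[-0.76 -0.17  1.42]
```

View pics/w6.png

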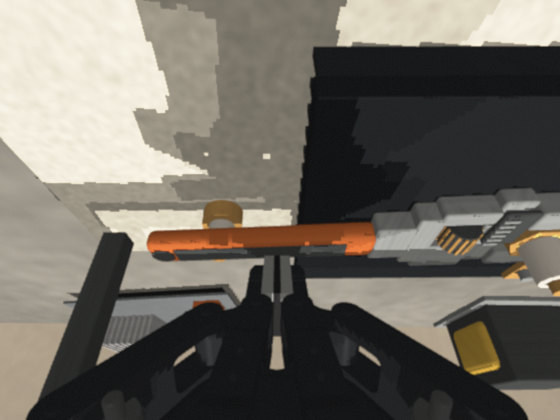

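The tip is at (278,255), just over the handle's far edge. I'll shift outward first, then down beside it.

```bash
python3 -m crank '[{"x":-0.76,"y":-0.15,"z":0,"turn":0},{"x":0,"y":0,"z":0,"turn":0},{"x":0,"y":0,"z":0.7,"turn":0}]' | egrep 'time|pos|contact'
python3 -m crank '[{"x":0,"y":0,"z":0.7,"turn":0},{"x":0,"y":0,"z":0,"turn":0}]' | egrep 'time|pos|contact'
python3 - <<'E'
from t import *
report();print(delta([33.5,-133,56.7]).round(2))
p,R=pose();print("1mm -x in tool cm",(R.T@J@np.array([-.1,0,0])).round(3))
E
```

```text
time: 15.4
tool_pos: [0.6063, 0.0066, 0.0692]
contact_force: [0.3, 0.7, 1.1]
time: 15.6
tool_pos: [0.6089, 0.0073, 0.0605]
contact_force: [-0.7, -0.1, -1.0]
tcp jig [  34.7 -133.3   60.5] tool axes in jig
 [[-0.812 -0.002  0.584]
 [ 0.003  1.     0.008]
 [-0.584  0.008 -0.812]]
[0.32 0.03 0.24]
1mm -x in tool cm [ 0.081  0.    -0.058]
```

```bash
python3 -m crank '[{"x":0.18,"y":0,"z":0.24,"turn":0},{"x":0.41,"y":0,"z":-0.29,"turn":0},{"x":0.41,"y":0,"z":-0.29,"turn":0},{"x":0.41,"y":0,"z":-0.29,"turn":0}]' | egrep 'time|pos|contact'
python3 -m crank '[{"x":0.41,"y":0,"z":-0.29,"turn":0},{"x":0.41,"y":0,"z":-0.29,"turn":0}]' | egrep 'time|pos|contact'
python3 -m crank '[{"x":0.41,"y":0,"z":-0.29,"turn":0},{"x":0.41,"y":0,"z":-0.29,"turn":0}]' | egrep 'time|pos|contact'
python3 - <<'E'
from mark import *
report()
m=manip.camera_model("wrist");p,d=manip.grab_frame("wrist");np.savez("pics/w7.npz",p=p,d=d,**m);mark("pics/w7.npz")
E
```

```text
time: 16.0
tool_pos: [0.5955, 0.0055, 0.0605]
contact_force: [5.4, -0.5, 0.1]
time: 16.2
tool_pos: [0.5856, 0.0046, 0.0607]
contact_force: [5.5, -0.4, -1.0]
time: 16.4
tool_pos: [0.5756, 0.004, 0.0607]
contact_force: [6.1, 1.6, 0.3]
tcp jig [   1.3 -134.2   60.7] tool axes in jig
 [[-0.808 -0.     0.59 ]
 [ 0.004  1.     0.006]
 [-0.59   0.007 -0.808]]
hextop 15 [-3.7 10.5 59.4] angle(neg=ccw) -0.358
ceram top 0 [nan nan nan]
handle fit dir -0.16 centre (np.float32(-30.740728), np.float32(-140.47911)) 4709
line 0 [nan nan nan]mark.py:10: RuntimeWarning: Mean of empty slice.
  w=(s<45)&(v>190)&(abs(P[...,2]-84)<3)&(np.hypot(P[...,0],P[...,1])<18);print("ceram top",w.sum(),P[w].mean(0).round(1))
  ret = um.true_divide(
mark.py:14: RuntimeWarning: Mean of empty slice.
  l=((h<6)|(h>172))&(s>120)&(abs(P[...,2]-45)<3)&(P[...,1]>18)&(P[...,1]<60)&(abs(P[...,0])<12);print("line",l.sum(),P[l].mean(0).round(1))
```

The nut is following at 6 N. I'll dip the tip 3 mm for better engagement and continue 45 mm.

```bash
python3 -m crank '[{"x":0.18,"y":0,"z":0.24,"turn":0},{"x":0.1,"y":0,"z":0.1,"turn":0},{"x":0.41,"y":0,"z":-0.29,"turn":0},{"x":0.41,"y":0,"z":-0.29,"turn":0},{"x":0.41,"y":0,"z":-0.29,"turn":0}]' | egrep 'time|pos|contact'
python3 -m crank '[{"x":0.41,"y":0,"z":-0.29,"turn":0},{"x":0.41,"y":0,"z":-0.29,"turn":0},{"x":0.41,"y":0,"z":-0.29,"turn":0},{"x":0.41,"y":0,"z":-0.29,"turn":0}]' | egrep 'time|pos|contact'
python3 - <<'E' 2>/dev/null
from mark import *
report()
m=manip.camera_model("wrist");p,d=manip.grab_frame("wrist");np.savez("pics/w8.npz",p=p,d=d,**m);mark("pics/w8.npz")
E
```

```text
time: 16.95
tool_pos: [0.5624, 0.003, 0.0582]
contact_force: [9.0, 2.4, 5.5]
time: 17.35
tool_pos: [0.5428, 0.0011, 0.0585]
contact_force: [7.7, 1.8, 5.9]
tcp jig [ -31.6 -134.6   58.5] tool axes in jig
 [[-0.805  0.     0.594]
 [ 0.004  1.     0.005]
 [-0.594  0.006 -0.805]]
hextop 5 [-1.4 11.9 59.2] angle(neg=ccw) -0.138
ceram top 0 [nan nan nan]
handle fit dir -0.4 centre (np.float32(-66.22685), np.float32(-134.59354)) 4563
line 66 [ 0.7 47.8 44.8]
```

```bash
python3 -m crank '[{"x":0.41,"y":0,"z":-0.29,"turn":0},{"x":0.41,"y":0,"z":-0.29,"turn":0},{"x":0.24,"y":0,"z":-0.17,"turn":0},{"x":0,"y":0,"z":0,"turn":0}]' | egrep 'time|pos|contact'
python3 - <<'E' 2>/dev/null
from mark import *
report()
m=manip.camera_model("wrist");p,d=manip.grab_frame("wrist");np.savez("pics/w9.npz",p=p,d=d,**m);mark("pics/w9.npz")
u=proj(m,o+J@np.array([0,10,59])/1000.)[0];print(u)
E
```

```text
time: 17.8
tool_pos: [0.5298, -0.0001, 0.0585]
contact_force: [7.8, 2.1, 7.3]
tcp jig [ -44.6 -134.9   58.5] tool axes in jig
 [[-0.804  0.     0.594]
 [ 0.004  1.     0.004]
 [-0.594  0.005 -0.804]]
hextop 5 [-0.7 12.  59.1] angle(neg=ccw) -0.06
ceram top 0 [nan nan nan]
handle fit dir -0.481 centre (np.float32(-77.64754), np.float32(-129.76367)) 4311
line 75 [ 1.  47.3 44.9]
[494.07994182 297.57978661]
```

Nearly aligned. I'll back the finger off and look at the mark from its +y side.

```bash
python3 -m crank '[{"x":-0.41,"y":0,"z":0.29,"turn":0},{"x":0,"y":0,"z":-3,"turn":0},{"x":0,"y":0,"z":-5,"turn":0},{"x":0,"y":4.8,"z":0,"turn":0},{"x":0,"y":4.8,"z":0,"turn":0}]' | egrep 'time|pos|contact'
python3 -m crank '[{"x":0,"y":4.8,"z":0,"turn":0},{"x":0,"y":4.8,"z":0,"turn":0},{"x":0,"y":0,"z":0,"turn":0},{"x":0,"y":0,"z":0,"turn":0}]' | egrep 'time|pos|contact'
python3 - <<'E' 2>/dev/null
from mark import *
report()
m=manip.camera_model("wrist");p,d=manip.grab_frame("wrist");np.savez("pics/wa.npz",p=p,d=d,**m);mark("pics/wa.npz")
u=proj(m,o+J@np.array([0,10,59])/1000.)[0];print(u)
x,y=int(max(u[0]-80,0)),int(max(u[1]-60,0))
cv2.imwrite("pics/wa.png",cv2.resize(p[y:y+120,x:x+160],(800,600),interpolation=cv2.INTER_CUBIC)[:,:,::-1])
E
```

```text
time: 18.35
tool_pos: [0.4806, 0.091, 0.1186]
contact_force: [1.1, -0.1, -0.7]
time: 18.75
tool_pos: [0.4711, 0.1891, 0.1147]
contact_force: [0.5, 0.1, 0.2]
tcp jig [-89.2  58.2 114.7] tool axes in jig
 [[-0.813 -0.006  0.582]
 [-0.001  1.     0.009]
 [-0.582  0.006 -0.813]]
hextop 2 [-1.1 11.8 59.5] angle(neg=ccw) -0.089
ceram 8 [ 0.9 10.4 71.8] angle(neg=ccw) 0.099
ceram top 0 [nan nan nan]
handle fit dir -0.53 centre (np.float32(-66.8175), np.float32(-99.659256)) 1580
line 125 [ 1.2 39.7 44.8]
[222.65956877 255.07114352]
```

View pics/wa.png

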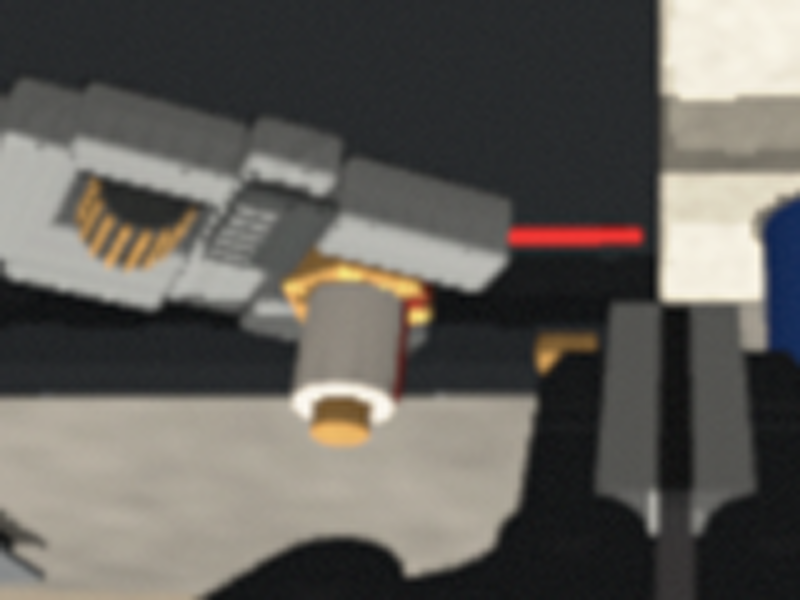

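The mark on the ceramic shows only at its right edge (400,350), and the line is at (575,237). The picture allowance is used up, so I'll go farther to +y and measure it numerically, fitting the ceramic cylinder for the axis.

```bash
python3 -m crank '[{"x":-1.6,"y":3.1,"z":0.5,"turn":0},{"x":-1.6,"y":3.1,"z":0.5,"turn":0},{"x":-1.6,"y":3.1,"z":0.5,"turn":0},{"x":0,"y":0,"z":0,"turn":0},{"x":0,"y":0,"z":0,"turn":0}]' | egrep 'time|pos|contact'
cat > ang.py <<'E'
from t import *
from scipy.optimize import least_squares
def ang(f):
    a=load(f);C=cloud(a,a["d"]);P=(C-o)@J*1000;hsv=cv2.cvtColor(a["p"],cv2.COLOR_RGB2HSV).astype(int);h,s,v=[hsv[...,i] for i in range(3)]
    red=((h<7)|(h>170))&(s>110)
    k=(P[...,2]>64)&(P[...,2]<80)&(np.hypot(P[...,0],P[...,1])<14);k=cv2.erode(k.astype(np.uint8),np.ones((1,3)))>0
    Q=P[k];r=least_squares(lambda c:np.hypot(Q[:,0]-c[0],Q[:,1]-c[1])-9,[0,0],loss="soft_l1",f_scale=.5);c=r.x
    print("axis",c.round(2),"n",k.sum(),"rms",np.sqrt((r.fun**2).mean()).round(2))
    cam=tojig(np.linalg.inv(a["world_to_cam"])[:3,3]);print("cam",cam.round())
    near=red&(np.hypot(P[...,0]-c[0],P[...,1]-c[1])<20)
    for nm,z0,z1 in(("ceram",63,82),("hextop",57.5,61.5),("hexside",46,57)):
        q=P[near&(P[...,2]>z0)&(P[...,2]<z1)]
        if len(q): print(nm,len(q),q.mean(0).round(1),"nut",np.arctan2(np.median(q[:,0])-c[0],np.median(q[:,1])-c[1]).round(3), "pctl",np.percentile(np.arctan2(q[:,0]-c[0],q[:,1]-c[1]),[10,90]).round(3))
    l=red&(abs(P[...,2]-45)<3)&(P[...,1]>18)&(P[...,1]<60)&(abs(P[...,0])<12);L=P[l][:,:2].astype(np.float32)
    vx,vy,x,y=cv2.fitLine(L,cv2.DIST_L2,0,.01,.01).ravel();print("line n",len(L),"at",x.round(2),y.round(1),"slope",(vx/vy).round(3))
E
python3 - <<'E' 2>/dev/null
from ang import *
report()
m=manip.camera_model("wrist");p,d=manip.grab_frame("wrist");np.savez("pics/wb.npz",p=p,d=d,**m);ang("pics/wb.npz")
for f in("pics/w4.npz","pics/w5.npz"):print(f);ang(f)
E
```

```text
time: 19.3
tool_pos: [0.5138, 0.282, 0.1321]
contact_force: [0.3, -0.6, -0.2]
tcp jig [-39.9 147.6 132.1] tool axes in jig
 [[-0.812  0.001  0.584]
 [ 0.005  1.     0.005]
 [-0.584  0.007 -0.812]]
axis [1.59 0.94] n 519 rms 1.35
cam [-191.  147.  199.]
ceram 44 [ 0.4 10.5 69.9] nut -0.124 pctl [-0.248 -0.003]
hextop 14 [ 0.3 11.7 59.2] nut -0.118 pctl [-0.223 -0.034]
hexside 9 [ 0.7 13.6 55.7] nut -0.06 pctl [-0.179  0.004]
line n 215 at 1.21 37.2 slope -0.025
pics/w4.npz
axis [1.43 1.12] n 1071 rms 1.24
cam [-145.  -36.  133.]
ceram 54 [-4.7  8.4 70.5] nut -0.709 pctl [-0.831 -0.542]
hextop 25 [-5.1  9.3 59.4] nut -0.688 pctl [-0.793 -0.54 ]
hexside 7 [-6.2 11.2 55.9] nut -0.617 pctl [-0.742 -0.556]
line n 279 at 1.03 39.8 slope 0.02
pics/w5.npz
axis [1.5  1.09] n 390 rms 1.24
cam [-199.  -35.  206.]
ceram 15 [-4.7  8.5 71.8] nut -0.681 pctl [-0.824 -0.525]
hextop 12 [-5.5  9.6 59.3] nut -0.665 pctl [-0.817 -0.593]
hexside 3 [-6.  11.3 55.5] nut -0.637 pctl [-0.655 -0.62 ]
line n 179 at 1.09 37.5 slope -0.005
```

```bash
cat > wr.py <<'E'
from t import *
def wr(f,g):
    a=load(f);P=tojig(cloud(a,a["d"]).reshape(-1,3));hsv=cv2.cvtColor(a["p"],cv2.COLOR_RGB2HSV).reshape(-1,3).astype(int)
    c,s=np.cos(g),np.sin(g);X=(P[:,0]-1)*c+P[:,1]*s;Y=-(P[:,0]-1)*s+P[:,1]*c
    k=(P[:,2]>54)&(P[:,2]<61)&(abs(X)<40)&(hsv[:,1]<60)
    for nm,y0,y1 in(("jaw",-21,12),("head",-54,-38)):
        yy=np.arange(y0,y1,2.);pts=[]
        for y in yy:
            q=X[k&(abs(Y-y)<1.2)]
            if len(q)>4:pts.append((y+0,np.percentile(q,4)))
        pts=np.array(pts)
        if len(pts)>4:
            b=np.polyfit(*pts.T,1);print(f,nm,"wrench angle",(g-np.arctan(b[0])).round(3) if 0 else (g+np.arctan(-b[0])).round(3),"off",np.polyval(b,0 if nm=="jaw" else -46).round(2),len(pts))
    hk=(hsv[:,0]<16)&(hsv[:,1]>120)&(hsv[:,2]>90)&(P[:,2]>56.3)&(P[:,2]<60)&(abs(X)<25)&(Y<-80)
    if hk.sum()>50: print("   handle top",(g+np.arctan(-np.polyfit(Y[hk],X[hk],1)[0])).round(3),hk.sum(),"x",X[hk].mean().round(1))
E
python3 - <<'E'
from wr import *
for f,g in(("w4",.06),("w5",.06),("w7",-.16),("w8",-.4),("w9",-.48),("wa",-.48),("wb",-.48)):wr(f"pics/{f}.npz",g)
E
```

```text
pics/w4.npz jaw wrench angle 0.073 off -26.12 17
pics/w4.npz head wrench angle 0.125 off -26.38 8
   handle top 0.013 1068 x -5.7
pics/w5.npz jaw wrench angle 0.078 off -26.02 17
pics/w5.npz head wrench angle 0.082 off -26.03 8
   handle top 0.015 565 x -5.4
pics/w7.npz jaw wrench angle -0.641 off -19.57 17
pics/w7.npz head wrench angle -0.155 off -26.2 8
   handle top -0.191 1447 x -5.5
pics/w8.npz jaw wrench angle -0.394 off -26.33 17
pics/w8.npz head wrench angle -0.388 off -26.44 8
   handle top -0.427 1328 x -6.1
pics/w9.npz jaw wrench angle -0.467 off -26.42 17
pics/w9.npz head wrench angle -0.497 off -26.55 8
   handle top -0.505 1244 x -6.5
pics/wa.npz jaw wrench angle -0.504 off -26.58 17
pics/wa.npz head wrench angle -0.449 off -28.24 8
   handle top -0.615 506 x -9.8
pics/wb.npz jaw wrench angle -0.505 off -26.75 17
pics/wb.npz head wrench angle -0.302 off -27.93 8
```

All estimates agree: the wrench is at -0.47 to -0.505 rad and the nut at about -0.04. It needs about 6 mm more push at the handle, so I'll go back to it by the same route.

```bash
python3 -m crank '[{"x":0.69,"y":-4.72,"z":-0.32,"turn":0},{"x":0.69,"y":-4.72,"z":-0.32,"turn":0},{"x":0.69,"y":-4.72,"z":-0.32,"turn":0},{"x":0.69,"y":-4.72,"z":-0.32,"turn":0},{"x":0.69,"y":-4.72,"z":-0.32,"turn":0}]' | egrep 'time|pos|contact'
python3 -m crank '[{"x":0.69,"y":-4.72,"z":-0.32,"turn":0},{"x":0,"y":0,"z":0,"turn":0},{"x":0,"y":0,"z":0,"turn":0}]' | egrep 'time|pos|contact'
python3 - <<'E'
from t import *
report();print(delta([-38,-135,58.5]).round(2))
E
```

```text
time: 19.85
tool_pos: [0.4924, 0.0432, 0.1231]
contact_force: [0.7, -0.7, 0.2]
time: 20.15
tool_pos: [0.4891, -0.0046, 0.1214]
contact_force: [-0.7, -0.6, 0.0]
tcp jig [ -85.6 -136.3  121.4] tool axes in jig
 [[-0.811  0.005  0.585]
 [ 0.009  1.     0.004]
 [-0.585  0.008 -0.811]]
[-0.18  0.11  7.89]
```

```bash
python3 -m crank '[{"x":-0.18,"y":0.1,"z":0,"turn":0},{"x":0,"y":0,"z":3,"turn":0},{"x":0,"y":0,"z":3,"turn":0},{"x":0,"y":0,"z":1.9,"turn":0},{"x":0,"y":0,"z":0,"turn":0}]' | egrep 'time|pos|contact'
python3 - <<'E'
from t import *
report();print(delta([-47,-135,58.5]).round(2))
E
```

```text
time: 20.65
tool_pos: [0.5361, 0.0067, 0.0557]
contact_force: [-0.9, 0.2, 1.3]
tcp jig [ -37.9 -128.5   55.7] tool axes in jig
 [[-0.815 -0.007  0.58 ]
 [ 0.     1.     0.012]
 [-0.58   0.01  -0.815]]
[ 0.58 -0.64 -0.77]
```

```bash
python3 -m crank '[{"x":0,"y":-0.6,"z":0,"turn":0},{"x":0.3,"y":0,"z":-0.4,"turn":0},{"x":0.28,"y":0,"z":-0.35,"turn":0},{"x":0,"y":0,"z":0,"turn":0}]' | egrep 'time|pos|contact'
python3 - <<'E'
from t import *
report();print(delta([-50.5,-135,58.5]).round(2))
E
```

```text
time: 21.05
tool_pos: [0.5288, -0.0034, 0.0631]
contact_force: [0.4, 0.4, 0.4]
tcp jig [ -45.9 -138.1   63.1] tool axes in jig
 [[-0.81  -0.002  0.587]
 [ 0.003  1.     0.007]
 [-0.587  0.007 -0.81 ]]
[0.64 0.3  0.1 ]
```

```bash
python3 -m crank '[{"x":0,"y":0.3,"z":0.68,"turn":0},{"x":0,"y":0,"z":0,"turn":0}]' | egrep 'time|pos|contact'
python3 -m crank '[{"x":0.24,"y":0,"z":-0.17,"turn":0},{"x":0.24,"y":0,"z":-0.17,"turn":0},{"x":0,"y":0,"z":0,"turn":0}]' | egrep 'time|pos|contact'
python3 - <<'E'
from t import *
report();print(delta([-50.5,-135,58.5]).round(2))
E
```

```text
time: 21.25
tool_pos: [0.5325, 0.0003, 0.056]
contact_force: [0.4, -0.6, 0.3]
time: 21.55
tool_pos: [0.5267, -0.0005, 0.0564]
contact_force: [0.9, -0.2, -0.8]
tcp jig [ -47.8 -135.    56.4] tool axes in jig
 [[-0.811 -0.002  0.586]
 [ 0.003  1.     0.007]
 [-0.586  0.008 -0.81 ]]
[ 0.1   0.01 -0.33]
```

```bash
python3 -m crank '[{"x":0.1,"y":0,"z":-0.07,"turn":0},{"x":0.1,"y":0,"z":-0.07,"turn":0},{"x":0,"y":0,"z":0,"turn":0}]' | egrep 'time|pos|contact'
python3 - <<'E' 2>/dev/null
from wr import *
from mark import mark
report()
m=manip.camera_model("wrist");p,d=manip.grab_frame("wrist");np.savez("pics/wc.npz",p=p,d=d,**m)
for f,g in(("w9",-.5),("wc",-.5)):wr(f"pics/{f}.npz",g);mark(f"pics/{f}.npz")
E
```

```text
time: 21.85
tool_pos: [0.525, -0.0008, 0.0571]
contact_force: [3.9, 0.2, 0.5]
tcp jig [ -49.5 -135.3   57.1] tool axes in jig
 [[-0.81  -0.001  0.587]
 [ 0.003  1.     0.007]
 [-0.587  0.007 -0.81 ]]
pics/w9.npz jaw wrench angle -0.47 off -26.41 17
pics/w9.npz head wrench angle -0.481 off -25.64 8
   handle top -0.506 1244 x -3.7
hextop 5 [-0.7 12.  59.1] angle(neg=ccw) -0.06
ceram top 0 [nan nan nan]
handle fit dir -0.481 centre (np.float32(-77.64754), np.float32(-129.76367)) 4311
line 75 [ 1.  47.3 44.9]
pics/wc.npz jaw wrench angle -0.515 off -26.38 17
pics/wc.npz head wrench angle -0.54 off -27.41 8
   handle top -0.542 1309 x -9.4
hextop 3 [-0.3 12.1 59.1] angle(neg=ccw) -0.044
ceram top 0 [nan nan nan]
handle fit dir -0.521 centre (np.float32(-82.87645), np.float32(-126.715614)) 4321
line 79 [ 0.8 46.8 44.9]
```

Now at handle contact with the wrench at about -0.518, so nearly there. I'll add a small final push, back off, and check the mark again from the +y side.

```bash
python3 -m crank '[{"x":0.14,"y":0,"z":-0.1,"turn":0},{"x":0.14,"y":0,"z":-0.1,"turn":0},{"x":0,"y":0,"z":0,"turn":0}]' | egrep 'time|pos|contact'
python3 - <<'E' 2>/dev/null
from wr import *
from mark import mark
m=manip.camera_model("wrist");p,d=manip.grab_frame("wrist");np.savez("pics/wd.npz",p=p,d=d,**m)
wr(f"pics/wd.npz",-.5);mark(f"pics/wd.npz")
E
python3 -m crank '[{"x":-0.41,"y":0,"z":0.29,"turn":0},{"x":0,"y":0,"z":0,"turn":0},{"x":0,"y":0,"z":-3,"turn":0},{"x":0,"y":0,"z":-5,"turn":0},{"x":-0.6,"y":4.8,"z":0.3,"turn":0}]' | egrep 'time|pos|contact'
python3 -m crank '[{"x":-0.7,"y":4.8,"z":0.3,"turn":0},{"x":-0.7,"y":4.8,"z":0.3,"turn":0},{"x":-0.7,"y":4.8,"z":0.3,"turn":0},{"x":-0.7,"y":4.8,"z":0.3,"turn":0},{"x":-0.7,"y":4.2,"z":0.3,"turn":0}]' | egrep 'time|pos|contact'
python3 -m crank '[{"x":0,"y":0,"z":0,"turn":0},{"x":0,"y":0,"z":0,"turn":0}]' | egrep 'time|pos|contact'
python3 - <<'E' 2>/dev/null
from wr import *
from ang import ang
report()
m=manip.camera_model("wrist");p,d=manip.grab_frame("wrist");np.savez("pics/we.npz",p=p,d=d,**m)
ang("pics/we.npz");wr("pics/we.npz",-.5)
# line vs mark in the picture: red pixels only
E
```

```text
time: 22.2
tool_pos: [0.5219, -0.0011, 0.0575]
contact_force: [5.1, 0.3, 0.9]
pics/wd.npz jaw wrench angle -0.534 off -26.38 17
pics/wd.npz head wrench angle -0.501 off -28.11 8
   handle top -0.555 1257 x -11.5
hextop 3 [-0.3 12.  59.2] angle(neg=ccw) -0.095
ceram top 0 [nan nan nan]
handle fit dir -0.53 centre (np.float32(-81.961136), np.float32(-120.625946)) 4198
line 81 [ 0.9 46.5 44.9]
time: 22.75
tool_pos: [0.4891, 0.0355, 0.13]
contact_force: [2.7, 0.9, 1.6]
time: 23.25
tool_pos: [0.5035, 0.2825, 0.1279]
contact_force: [0.9, -0.9, 0.3]
time: 23.45
tool_pos: [0.5035, 0.2808, 0.1273]
contact_force: [-0.4, -0.5, 0.4]
tcp jig [-50.2 147.2 127.3] tool axes in jig
 [[-0.813 -0.004  0.583]
 [ 0.     1.     0.008]
 [-0.583  0.006 -0.813]]
axis [1.6  0.97] n 500 rms 1.29
cam [-201.  145.  195.]
ceram 41 [ 0.9 10.4 71.1] nut -0.082 pctl [-0.214  0.059]
hextop 14 [ 0.5 11.8 59.1] nut -0.067 pctl [-0.176 -0.031]
hexside 6 [ 0.7 13.7 55.9] nut -0.035 pctl [-0.172  0.008]
line n 186 at 0.97 38.1 slope -0.041
pics/we.npz jaw wrench angle -0.541 off -26.75 17
pics/we.npz head wrench angle -0.393 off -28.7 8
```

The mark is within about 0.02 rad of the line by both the mark and the wrench angle. The jaw is unchanged (outer face 26.4 mm from the axis, against 12 + 14 mm when snug), and the robot is clear of everything.

```bash
python3 -c "
from plant import manip;print(manip.job_done())"
```

```text
the job is handed in; nothing more can be done
None
```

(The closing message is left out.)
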